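Hold the try square in the free corner

ROBOT

A 6-joint arm with a two-finger parallel gripper is mounted at the origin on the work surface. World frame = base frame: x ahead of the robot, y to its left, z up, the work surface at z = 0. Lengths are in m, angles in degrees, forces in N, time in s.
With the tool pointing down it reaches from about 0.35 to 0.8 m from the base axis. Payload 7.3 kg.
Tool frame: the origin (TCP) lies at the very end of the fingers, on their centre line; the grasp point (between the pads) lies 19 mm behind it; z points along the fingers, y is the line along which they close (so a half turn about z gives the same grasp; the last joint's range is limited). The gripper opens to 85 mm and grips with 20 to 120 N. Pads are 22 mm wide; open, the fingers measure 114 mm over their backs; the gripper's body (76 mm by 85 mm) begins 54 mm behind the grasp point. The pads swing forward as they close: fully open they stand 13 mm farther back than shut.
Start: joints at [-72.823, 19.595, 87.324, -0, 73.075, -8.365], TCP at [0.226, -0.474, 0.231] pointing down, gripper open.
Joint ranges: [-145.02, 145.02], [-44.19, 115.74], [2.07, 154.8], [-57.11, 237.11], [16.16, 152.29], [-177.93, 177.93]. Speed limits (degrees/s): [147.25, 147.25, 180, 180, 180, 180].

INTERFACE

Orientations are given as a 3x3 rotation matrix whose columns are the frame's x, y, z axes.
In Python, from bench import r, vision, spotter gives the robot as it stands. Calls block until the motion is done:
- r.movep(position, orientation): joint-space move of the TCP to a pose.
- r.move_straight(position, rotation=None, feed=0.15): straight line of the TCP; rotation=None keeps the orientation; feed is the mean speed in m/s.
- r.movej(angles): joint-space move.
- r.ungrasp() and r.clamp(grip_force=None): open the fingers fully, or close them until they stop; grip_force is the grip in N (None keeps the last).
- r.pause(seconds).
- r.inverse_kinematics(position, orientation): joint angles nearest the present ones, or None.
- r.get_state(): the state.
- vision.capture(name): name is "side" or "top"; returns a dict with "frame" (420x560x3 uint8, red, green, blue), "K" (3x3 intrinsics, pixels), "R" (3x3) and "t" (3): a world point X has camera coordinates R X + t. Camera axes: x right, y down, z forward; pixel columns grow to the right and rows downward; lengths in m; the calibration is good to about 2 mm. A picture is of the moment at which its call begins. There is no depth.
A pose or a line that the arm cannot do raises r.PlanningError and nothing moves.
- r.finish_job(): hands the job in; it is judged then, once.
Trained networks look in the newest picture that a camera, given by its name, has taken for a name from the list of things; names that differ only in an ending like _2 or _b are one class to them, and where a whole thing is asked for, a point or a joint stands for the part that bears it (a point fixed in the world has none). Each returns a list of dicts, best first, with "p" (0 to 1); they miss things now and then, are a little off and sometimes report something else, mostly with a low value. They report only what shows in the picture. A call takes as long as a camera call. They do not tell look-alikes from the thing itself.
- spotter.outline_of(camera, name): "pixels" (420x560 bool, what is visible of it) and "extent" ([left, top, right, bottom] in pixels, round what is visible of it).
- spotter.place_of(camera, name): "uv" ([column, row] in pixels: a listed point, or the origin of a listed thing).
The state is a dict: "clock": time; "q": joint angles; "joint_velocities": joint speeds; "joint_efforts": joint torques, N m; "position": TCP position; "eef_rot": TCP orientation; "force": force on the tool from outside, world axes, zero at the start; "wrist_torque": the same for the moment, N m; "grip_width": finger opening in m; "gripper_force": force on a finger pad.
Only numpy, scipy, OpenCV 4.12 (cv2) and the standard library are available. Lean on these libraries where they do the work, as an engineer would, in place of code of your own. Each camera call takes 0.05 s, during which the arm holds its last target. There are 200 camera calls.

TASK

Two posts have been glued upright on base plates; one of the two joints still has a round glue weight standing in its inside corner and is left to set. Pick up the try square and press it into the inside corner of the other joint, at about the middle of the post's width and lined up with the plate, until its foot is flat on the plate and its blade is flush against the post. Finish while still gripping it and pressing it lightly against both; leave the weight and everything else on the bench where it is.

Things in the scene. Friction and masses are not known exactly. Their poses are not given: they have to be found in the camera images.
- square: try square standing on its wooden foot. Origin: heel (outer corner, underside of foot, mid thickness). Foot 34 mm wide (x), 100 mm long from the heel along its own -y, 16 mm high. Steel blade 8 mm thick (x), 36 mm deep (y 0 to -36 mm), to 150 mm above the underside (z). Outer face of blade and foot at y = 0, looks along +y. 0.2 to 0.33 kg. Grip across the blade from above
- plate_a: one of two like joints fixed to the bench, joint A: its base plate, pale wood, 80 (x) x 180 (y) x 20 (z) mm, lying on the bench. Origin on the bench level, straight below point corner_a; the plate reaches 30 mm to its own +y (under the post) and 150 mm to its own -y, 40 mm to either side in x; top at 20 mm
- post_a: upright wooden post standing on plate_a and fixed to it, 70 (x) x 30 (y) x 100 (z) mm, its top 120 mm above the bench. Origin at the middle of the lower edge of its inner face; the inner face looks along its own -y; axes parallel to the plate's
- corner_a (a point): the inside corner of joint A: point on the plate's top, 20 mm above the bench, at the middle of the post's inner face. z up, y points into the post, -y along the free plate; x along the corner line
- plate_b: one of two like joints fixed to the bench, joint B: its base plate, pale wood, 80 (x) x 180 (y) x 20 (z) mm, lying on the bench. Origin on the bench level, straight below point corner_b; the plate reaches 30 mm to its own +y (under the post) and 150 mm to its own -y, 40 mm to either side in x; top at 20 mm
- post_b: upright wooden post standing on plate_b and fixed to it, 70 (x) x 30 (y) x 100 (z) mm, its top 120 mm above the bench. Origin at the middle of the lower edge of its inner face; the inner face looks along its own -y; axes parallel to the plate's
- corner_b (a point): the inside corner of joint B: point on the plate's top, 20 mm above the bench, at the middle of the post's inner face. z up, y points into the post, -y along the free plate; x along the corner line
- weight: round dark steel glue weight, 42 mm across, 50 mm high with a small knob, loose, about 0.4 kg; it stands on the plate in the inside corner of one of the two joints, which is still setting, its axis about 27 mm from the corner point. Origin: centre of its underside
- glue_bottle: bystander: white glue bottle standing, 32 mm across, 85 mm high; origin under its centre
- spool: bystander: black wire spool standing on end, 64 mm across, 50 mm high; origin under its centre
- screwdriver: bystander: screwdriver, 170 mm long, lying on the bench along its own x; origin under its middle
- cork_block: bystander: cork sanding block, 100 x 55 x 32 mm; origin under its centre
- hammer: bystander: hammer, 240 mm long, lying along its own x; origin under its middle
- fret_pack: bystander: wooden card with fret wires on it, 75 x 110 x 11 mm; origin under its centre
- pliers: bystander: pliers, 165 mm long, lying along their own x; origin on the bench near the pivot
Not all that is in view belongs to the job. Leave any orange, purple or yellow look-alike of the square alone.

How it is judged:
By the outcome, as a careful person would: the job done as asked, in the order asked, and still so for the second after the job is handed in, while the arm keeps its last pose, push and grip.
It also fails if it takes over 37 s, if anything falls off the work surface, if the arm or the gripper's body presses on something with over 40 N, if the wrist force passes 120 N, or if a joint passes its speed limit or range.

## Working session

There is one attempt and no reset: what is moved stays moved. The work goes in short steps, each a Python script; the robot and the scene stay as the last script left them, time stands still between calls to the robot, and variables do not carry over. Pictures are saved under pics/ and viewed, at most 10 in all, crops included, and the job is handed in when it is done.

```bash
mkdir -p pics
python3 - <<'E'
from bench import r,vision,spotter
import cv2,numpy as np
for c in("side","top"):
    d=vision.capture(c); cv2.imwrite(f"pics/{c}0.png",d["frame"][:,:,::-1]); np.savez(f"cam_{c}.npz",**d)
    print(c,(-d["R"].T@d["t"]).round(3))
    for n in("square","corner_a","plate_a","post_a","weight"):
        for o in spotter.place_of(c,n)[:4]: print(n,round(o["p"],2),np.round(o["uv"],1))
        if n!="corner_a":
            for o in spotter.outline_of(c,n)[:4]: print("  out",round(o["p"],2),o["extent"],o["pixels"].sum())
print(r.get_state()["clock"])
E
```

```text
side [0.391 0.77  0.614]
square 0.93 [364.7 273. ]
square 0.85 [322.5 225.6]
square 0.65 [378.8 213.9]
square 0.57 [396.5 328.5]
  out 0.97 [374.3, 157.4, 388.8, 215.2] 389
  out 0.81 [315.8, 169.4, 345.6, 235.1] 946
  out 0.68 [320.7, 212.5, 380.2, 280.4] 1569
  out 0.59 [348.2, 260.8, 417.9, 341.0] 2094
corner_a 0.63 [220.9 296.3]
plate_a 0.96 [223.7 301.2]
plate_a 0.74 [282.4 180.2]
plate_a 0.42 [301.9 332.7]
  out 0.79 [269.2, 178.0, 296.4, 187.7] 181
  out 0.56 [198.5, 245.6, 254.2, 318.9] 1319
  out 0.23 [318.6, 170.0, 346.0, 232.7] 894
post_a 0.97 [219.9 296.6]
post_a 0.91 [279.3 173.1]
  out 0.73 [267.2, 142.8, 297.8, 181.8] 945
  out 0.67 [194.7, 253.2, 236.0, 308.0] 2102
top [ 0.314 -0.035  1.083]
square 0.97 [209.2 311.6]
square 0.85 [314.8 315.5]
square 0.64 [270.9 258.5]
  out 0.95 [197.2, 265.7, 233.7, 311.7] 867
  out 0.94 [315.4, 311.0, 365.3, 334.6] 796
  out 0.91 [266.2, 250.0, 313.5, 283.3] 750
  out 0.83 [120.6, 295.6, 171.4, 345.0] 1134
corner_a 0.86 [148.9 184.7]
corner_a 0.58 [356.9 198.4]
plate_a 0.9 [153.2 184.9]
plate_a 0.61 [357.8 199. ]
plate_a 0.38 [348.7 113.5]
plate_a 0.23 [282.  192.5]
  out 0.77 [341.4, 171.5, 427.8, 218.9] 1852
  out 0.65 [138.8, 164.2, 219.6, 204.7] 2524
post_a 0.94 [148.7 182.7]
post_a 0.65 [358.8 196.7]
  out 0.79 [344.7, 170.4, 367.8, 215.4] 850
  out 0.67 [123.2, 153.4, 151.4, 198.2] 1027
  out 0.22 [259.8, 88.8, 285.5, 136.5] 1071
weight 0.58 [367.3 196.9]
  out 0.49 [368.4, 183.8, 383.1, 204.1] 263
  out 0.2 [346.1, 173.5, 428.5, 221.4] 2016
1.0
```

View pics/side0.png

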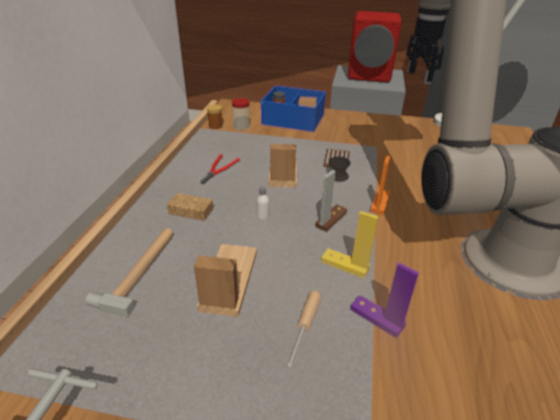

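View pics/top0.png

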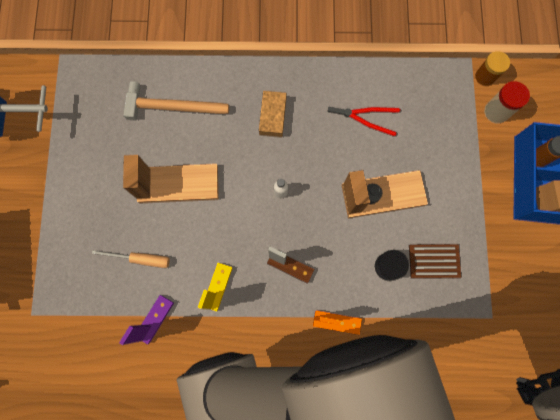

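The top view shows the real square (steel blade, brown foot) at about (270–313, 250–283). The free joint is on the left, corner at about (149, 185), and the weight stands in the right joint at (374, 194). Next I'll enlarge the square and the free joint in both views.

Run:
```python
import cv2,numpy as np
T=np.load("cam_top.npz")["frame"][:,:,::-1];S=np.load("cam_side.npz")["frame"][:,:,::-1]
def crop(I,x,y,w=66,h=50,s=6):
    c=cv2.resize(I[y:y+h,x:x+w],None,fx=s,fy=s,interpolation=cv2.INTER_CUBIC)
    for k in range(0,w,10): cv2.putText(c,str(x+k),(k*s,8),0,.3,(0,255,255));cv2.line(c,(k*s,8),(k*s,14),(0,255,255))
    for k in range(0,h,10): cv2.putText(c,str(y+k),(0,k*s+4),0,.3,(0,255,255))
    return c
a=crop(T,257,242); b=cv2.resize(crop(T,120,150,99,75,4),(396,300))
c=crop(S,300,165,99,75,4); d=crop(S,182,240,99,75,4)
cv2.imwrite("pics/crops.png",np.vstack([np.hstack([a,b]),np.hstack([c,d])]))
```

```text
(no output)
```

View pics/crops.png

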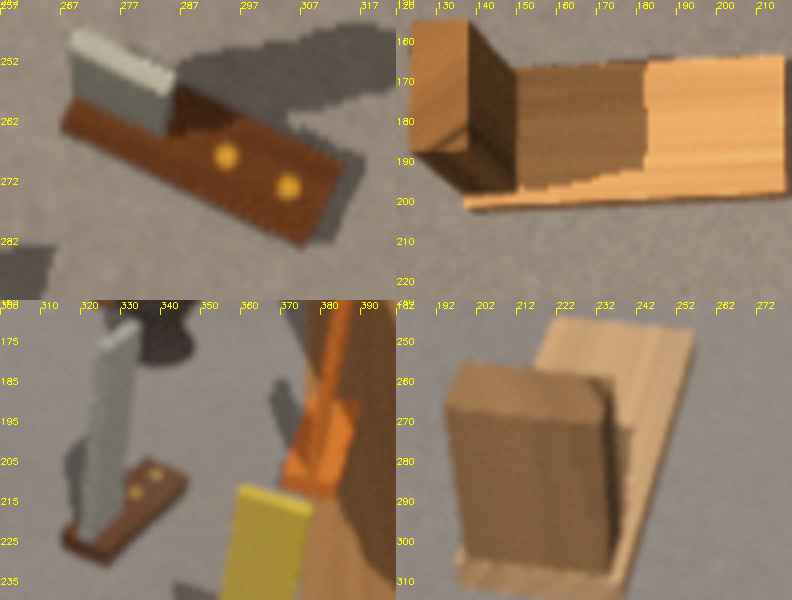

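The crops show the square's heel at the left end of its foot in the top view (267, 263), and the free joint's inner post face meeting the plate at column ~150. I'll fit both poses to the corners I picked.

```bash
cat > fit.py <<'E'
import numpy as np
from scipy.optimize import least_squares
C={c:np.load(f"cam_{c}.npz") for c in("top","side")}
def proj(c,X):
    d=C[c];p=(d["R"]@X.T).T+d["t"];p=p@d["K"].T;return p[:,:2]/p[:,2:]
def place(v,P):
    c,s=np.cos(v[2]),np.sin(v[2]);return P/1000@np.array([[c,s,0],[-s,c,0],[0,0,1]])+[v[0],v[1],0]
def fit(obs,v0):
    o={c:np.array(a,float) for c,a in obs.items()}
    R=lambda v:np.vstack([proj(c,place(v,a[:,:3]))-a[:,3:] for c,a in o.items()])
    s=least_squares(lambda v:R(v).ravel(),v0,loss="soft_l1",x_scale=[.1,.1,1]);return s.x,R(s.x)
sq=dict(top=[(-17,0,16,267.3,262.7),(-17,-100,16,307.5,282.5),(17,-100,16,314.2,269.2),(-4,0,150,268.7,249.5),(4,0,150,270,246.7),(4,-36,150,286.5,253.7),(-4,-36,150,285.3,257.3)],
 side=[(4,0,150,325.8,175),(4,-36,150,333.2,170),(-4,-36,150,335.5,171),(-4,0,150,327,177),(17,0,0,315.5,226.2),(-17,0,0,326.7,231.2),(-17,-100,16,347,209.5),(17,-100,16,337,204.5)])
jo=dict(top=[(40,-150,20,216.75,164),(-40,-150,20,217.25,198),(-40,30,20,136.75,199.5),(35,0,120,138.25,155),(-35,0,120,138.25,187.5),(35,0,20,150.25,167.5),(-35,0,20,150.25,197.5)],
 side=[(35,30,120,193.75,267.5),(-35,30,120,233.75,271),(35,0,120,198.75,255.5),(-35,0,120,236.25,260),(35,30,20,198.75,303.75),(-35,30,20,234.75,308.25),(40,-150,20,221.25,245),(-40,-150,20,256.5,248),(-40,30,20,238.75,311)])
if __name__=="__main__":
  for n,o,v0 in(("sq",sq,(.3,0,-.5)),("joint",jo,(.5,.3,0))):
    for sub in (o,{"top":o["top"]},{"side":o["side"]}):
        v,R=fit(sub,v0);print(n,list(sub),v[:2].round(4),np.degrees(v[2]).round(2),np.sqrt((R**2).mean()).round(2))
        if len(sub)==2: print(R.round(1).tolist())
E
python3 fit.py
```

```text
sq ['top', 'side'] [ 0.4397 -0.016 ] -25.75 0.82
[[-0.7, 0.5], [0.4, 1.0], [0.4, 0.2], [-0.7, 0.4], [-0.2, -0.5], [0.2, 0.7], [-0.5, 0.8], [-1.9, 0.2], [-0.8, -1.1], [-0.1, -1.0], [-0.0, -0.6], [-0.8, 0.2], [-0.2, 0.6], [0.8, -1.9], [-0.7, -1.7]]
sq ['top'] [ 0.4407 -0.0163] -25.71 0.46
sq ['side'] [ 0.4387 -0.0138] -26.44 0.83
joint ['top', 'side'] [0.6008 0.2555] 3.08 0.98
[[-0.4, -0.2], [-0.1, 0.1], [-0.3, 2.2], [-0.6, -0.3], [-1.0, 0.0], [-0.1, 1.4], [-0.4, 1.4], [-0.7, -1.8], [-1.2, -0.8], [-0.4, -1.3], [0.4, -1.5], [0.1, 1.1], [0.6, 1.1], [0.0, -1.9], [0.1, -1.1], [-0.7, -1.3]]
joint ['top'] [0.6027 0.2547] 2.41 0.62
joint ['side'] [0.5995 0.258 ] 3.36 0.91
```

```bash
cat > h.py <<'E'
import numpy as np
from bench import r,vision,spotter
def tool(yaw,flip=0):  # tool y along object x (or -x), z down
    a=np.radians(yaw+flip);c,s=np.cos(a),np.sin(a)
    y=np.array([c,s,0]);z=np.array([0,0,-1.]);return np.column_stack([np.cross(y,z),y,z])
def at(heel,yaw,off):
    a=np.radians(yaw);c,s=np.cos(a),np.sin(a);return np.array(heel)+[c*off[0]-s*off[1],s*off[0]+c*off[1],off[2]]
def st(m=""):
    s=r.get_state();print(m,"t",round(s["clock"],2),np.round(s["position"],4),"F",np.round(s["force"],1),"M",np.round(s["wrist_torque"],2),"w",round(s["grip_width"],4),"gf",round(s["gripper_force"],1));return s
E
python3 - <<'E'
from h import *
from fit import *
# joint yaw from the plate's far long edge and the post's base line, top view
I=C["top"]["frame"].astype(float); sat=I[:,:,0]-I[:,:,2]
d=C["top"]
def ray(u,v,z):
    p=np.linalg.inv(d["K"])@[u,v,1];w=d["R"].T@p;o=-d["R"].T@d["t"];return o+w*(z-o[2])/w[2]
P=[]
for u in range(156,214):
    col=sat[155:176,u];g=np.diff(col);k=g.argmax();w=g[max(k-1,0):k+2];P.append(ray(u,155+.5+np.average(np.arange(max(k-1,0),k+2),weights=abs(w)),.02))
P=np.array(P);f=np.polyfit(P[:,1],P[:,0],1);res=P[:,0]-np.polyval(f,P[:,1]);ok=abs(res)<.002
f=np.polyfit(P[ok,1],P[ok,0],1);print("plate edge yaw",-np.degrees(np.arctan(f[0])),ok.sum(),"x axis at y=.255",np.polyval(f,.255)-.04)
G=I.sum(2);Q=[]
for v in range(173,192):
    g=np.diff(G[v,144:158]);k=abs(g).argmax();Q.append(ray(144+.5+k,v,.02))
Q=np.array(Q);print("post line",np.median(Q[:,1]),np.degrees(np.arctan(np.polyfit(Q[:,0],Q[:,1],1)[0])))
h=(.4401,-.0158,0);yaw=-25.75
for fl in (0,180):
    print(fl,[np.round(q,0).tolist() if q is not None else None for q in(r.inverse_kinematics(at(h,yaw,(0,-.018,.21)),tool(yaw,fl)),r.inverse_kinematics(at((.601,.2555,.02),3,(0,-.018,.1)),tool(3,fl)))])
E
```

```text
plate edge yaw 3.4669788904258723 58 x axis at y=.255 0.6015754933254134
post line 0.256936190272402 3.4998096987765734
0 [[-14.0, 11.0, 103.0, -0.0, 66.0, 11.0], [15.0, 38.0, 75.0, -0.0, 67.0, 12.0]]
180 [[-14.0, 11.0, 103.0, -0.0, 66.0, -169.0], [15.0, 38.0, 75.0, -0.0, 67.0, -168.0]]
```

Run:
```python
from h import *
import cv2
h=(.4401,-.0158,0);yaw=-25.75
R=tool(yaw)
r.movep(at(h,yaw,(0,-.018,.215)),R);st("above")
r.move_straight(at(h,yaw,(0,-.018,.099)),feed=.12);st("down")
r.clamp(40);st("clamp")
r.move_straight(at(h,yaw,(0,-.018,.115)),feed=.06);st("lift")
d=vision.capture("side");e=vision.capture("top")
cv2.imwrite("pics/lift.png",np.hstack([cv2.resize(x["frame"][y:y+130,250:390,::-1],None,fx=2.8,fy=2.8) for x,y in((d,120),(e,190))]))
```

```text
above t 2.77 [ 0.4324 -0.0327  0.215 ] F [-0.  -0.2 -0. ] M [-0.02  0.01  0.07] w 0.0858 gf 0.0
down t 3.89 [ 0.4327 -0.0322  0.0995] F [-0.1  0.   0. ] M [-0.01  0.    0.  ] w 0.0853 gf 0.0
clamp t 4.58 [ 0.4325 -0.032   0.0991] F [ 0.6 -0.1  1.3] M [ 0.12 -0.06 -0.05] w 0.0076 gf 39.6
lift t 4.99 [ 0.4323 -0.032   0.1152] F [-0.4 -0.3 -1.8] M [0.03 0.05 0.05] w 0.0077 gf 39.0
```

View pics/lift.png

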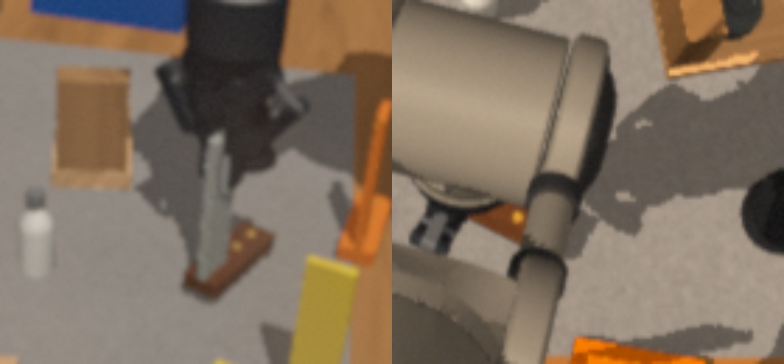

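The side view shows the blade held between the fingers with the foot clear of the bench, so I'll carry it to the free joint.

Run:
```python
from h import *
import cv2
r.clamp(70)
h=(.4401,-.0158,0);yaw=-25.75
r.move_straight(at(h,yaw,(0,-.018,.215)),feed=.15)
c=(.6012,.2562,.02);y=3.4;R=tool(y)
r.movep(at(c,y,(0,-.048,.099+.09)),R)
r.move_straight(at(c,y,(0,-.048,.099+.012)),feed=.1)
r.pause(.3);st("pre")
d=vision.capture("side");np.savez("cam_side2.npz",**d);e=vision.capture("top");np.savez("cam_top2.npz",**e)
cv2.imwrite("pics/pre.png",np.hstack([cv2.resize(d["frame"][170:330,170:290,::-1],None,fx=3.3,fy=3.3),cv2.resize(e["frame"][130:240,110:230,::-1],None,fx=3.3,fy=4.8)]))
```

```text
pre t 8.49 [0.6042 0.2084 0.1315] F [-0.6 -0.2 -2.3] M [ 0.09  0.03 -0.01] w 0.0072 gf 71.6
```

View pics/pre.png

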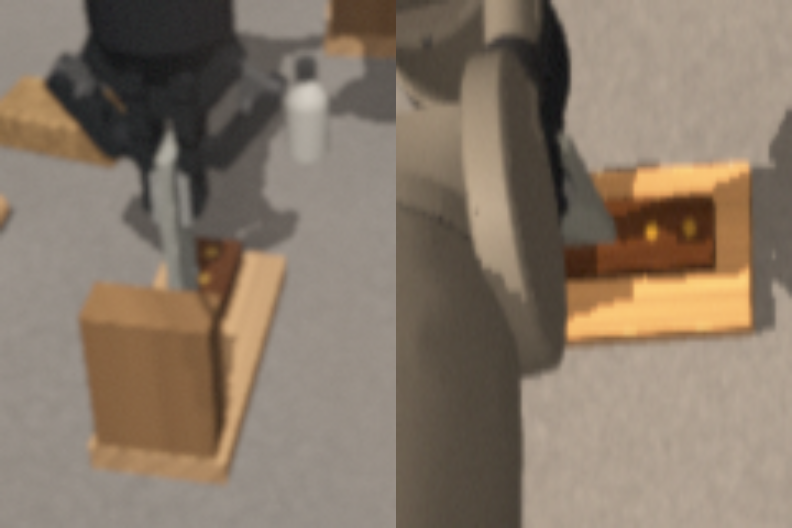

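The foot lies along the plate, roughly centred, about 12 mm above it. I'll measure its lateral offset and yaw against the plate edges.

Run:
```python
import numpy as np,cv2
d=np.load("cam_top2.npz");I=d["frame"].astype(float)
def ray(u,v,z):
    p=np.linalg.inv(d["K"])@[u,v,1];w=d["R"].T@p;o=-d["R"].T@d["t"];return o+w*(z-o[2])/w[2]
print(I[160:206,195].astype(int).tolist())
G=I.sum(2)
def line(u0,u1,lo,hi,z,sgn,n):
    P=[]
    for u in range(u0,u1):
        g=sgn*np.diff(G[lo:hi,u]);k=g.argmax();ks=np.arange(max(k-1,0),min(k+2,len(g)));P.append(ray(u,lo+.5+np.average(ks,weights=np.clip(g[ks],1e-3,None)),z))
    P=np.array(P);f=np.polyfit(P[:,1],P[:,0],1);r=P[:,0]-np.polyval(f,P[:,1]);ok=abs(r)<=2*np.median(abs(r))+1e-4
    f=np.polyfit(P[ok,1],P[ok,0],1);print(n,"yaw",-np.degrees(np.arctan(f[0])).round(2),"x(y=.16)",np.polyval(f,.16).round(4),ok.sum())
line(180,205,168,177,.048,-1,"foot+x")
line(180,205,183,191,.048,1,"foot-x top/bottom?")
line(180,205,183,191,.032,1,"   as bottom edge")
line(172,214,160,169,.02,1,"plate+x")
```

```text
[[169, 155, 140], [170, 156, 140], [170, 156, 140], [177, 160, 140], [220, 178, 136], [247, 202, 123], [247, 196, 116], [246, 192, 114], [244, 188, 113], [233, 171, 102], [177, 123, 72], [88, 55, 32], [67, 38, 21], [67, 38, 26], [69, 38, 19], [70, 38, 19], [75, 42, 26], [72, 36, 13], [76, 42, 21], [81, 44, 22], [93, 52, 27], [113, 61, 32], [115, 62, 29], [115, 64, 33], [109, 60, 26], [93, 53, 25], [86, 54, 31], [141, 99, 60], [218, 156, 94], [249, 201, 121], [249, 202, 118], [247, 194, 116], [246, 189, 114], [248, 196, 118], [249, 196, 118], [247, 193, 115], [245, 190, 115], [245, 191, 114], [231, 169, 101], [147, 106, 67], [143, 115, 91], [166, 148, 129], [177, 161, 145], [179, 164, 149], [181, 165, 150], [180, 164, 149]]
foot+x yaw 3.34 x(y=.16) 0.6244 24
foot-x top/bottom? yaw 2.78 x(y=.16) 0.5861 25
   as bottom edge yaw 2.78 x(y=.16) 0.5905 25
plate+x yaw 4.09 x(y=.16) 0.6472 38
```

Run:
```python
from h import *
s=st("0");F0=s["force"];p=np.array(s["position"])
u=np.array([-np.sin(np.radians(3.4)),np.cos(np.radians(3.4)),0])
c=(.6012,.2562,.02);p=at(c,3.4,(0,-.048,.111))
p[2]-=.008;r.move_straight(p,feed=.04)
for i in range(12):
    p[2]-=.001;r.move_straight(p,feed=.02);s=r.get_state();f=s["force"]-F0
    if f[2]>3: break
s=st(f"down {p.round(4)}")
p[2]-=0;p=p+[0,0,.0005]
p=p+u*.022;r.move_straight(p,feed=.04);st(f"fwd {p.round(4)}")
for i in range(16):
    p=p+u*.001;r.move_straight(p,feed=.02);s=r.get_state();f=s["force"]-F0
    if -f@u>6: break
st(f"push {p.round(4)}")
np.save("p.npy",p);np.save("F0.npy",F0)
```

```text
0 t 8.59 [0.6041 0.2083 0.1312] F [-0.1 -0.7 -2.7] M [0.04 0.01 0.03] w 0.0073 gf 71.6
down [0.604  0.2083 0.118 ] t 10.19 [0.6044 0.2084 0.1192] F [-1.2  0.1  4.6] M [ 0.07  0.34 -0.02] w 0.0075 gf 72.8
fwd [0.6027 0.2302 0.1185] t 10.89 [0.6033 0.2307 0.1192] F [-0.  -1.8  6.4] M [-0.47 -0.04  0.04] w 0.0069 gf 72.9
push [0.6023 0.2382 0.1185] t 12.89 [0.6029 0.2368 0.1192] F [-0.3 -9.6  6.7] M [-1.24 -0.02  0.01] w 0.0074 gf 73.2
```

Run:
```python
from h import *
import cv2
p=np.load("p.npy");F0=np.load("F0.npy")
u=np.array([-np.sin(np.radians(3.4)),np.cos(np.radians(3.4)),0])
for i in range(6):
    p[2]-=.0005;r.move_straight(p,feed=.02);f=r.get_state()["force"]-F0
    if f[2]>14: break
st("press")
for i in range(6):
    f=r.get_state()["force"]-F0
    if -f@u>10: break
    p=p+u*.0005;r.move_straight(p,feed=.02)
r.pause(.3);st(f"end {p.round(4)}");np.save("p.npy",p)
d=vision.capture("side");np.savez("cam_side3.npz",**d);e=vision.capture("top");np.savez("cam_top3.npz",**e)
cv2.imwrite("pics/end.png",np.hstack([cv2.resize(d["frame"][200:320,180:270,::-1],None,fx=4.4,fy=4.4),cv2.resize(e["frame"][130:240,120:230,::-1],None,fx=3.6,fy=4.8)]))
```

```text
press t 13.39 [0.6029 0.2369 0.1192] F [-1.7 -8.9 12.5] M [-1.4   0.37  0.09] w 0.0069 gf 74.0
end [0.6022 0.2387 0.1175] t 13.94 [0.6029 0.2369 0.1192] F [ -2.1 -11.3  13.9] M [-1.65  0.28  0.03] w 0.0069 gf 74.0
```

View pics/end.png

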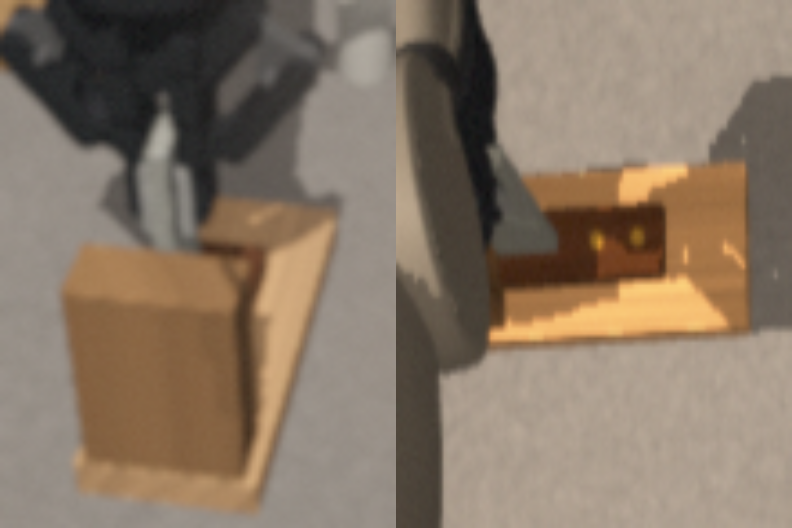

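The toe is still parallel to and central on the plate, and the blade stands against the post with no gap visible. To remove any residual tilt, I'll soften the grip briefly under load, tighten it again, then re-measure.

Run:
```python
from h import *
p=np.load("p.npy")
def toe(n):
    d=vision.capture("top");I=d["frame"].astype(float)
    def ray(u,v,z):
        q=np.linalg.inv(d["K"])@[u,v,1];w=d["R"].T@q;o=-d["R"].T@d["t"];return o+w*(z-o[2])/w[2]
    G=I[:,:,0]
    def line(us,lo,hi,sgn,z):
        P=[]
        for u in us:
            g=np.clip(sgn*np.diff(G[lo:hi,u]),1e-3,None);k=g.argmax();ks=np.arange(max(k-1,0),min(k+2,len(g)));P.append(ray(u,lo+.5+np.average(ks,weights=g[ks]),z))
        P=np.array(P);f=np.polyfit(P[:,1],P[:,0],1);return np.round([-np.degrees(np.arctan(f[0])),np.polyval(f,.17)],4)
    print(n,"foot+x",line(range(160,192),169,178,-1,.036),"foot-x(bottom edge)",line(range(160,192),184,192,1,.02),"plate+x",line(range(165,214),160,169,1,.02))
    v=np.arange(176,186);us=[188+.5+np.diff(G[k,188:200]).argmax() for k in v];print("toe y",ray(np.median(us),181,.036).round(4))
toe("before");st()
r.clamp(20);r.pause(.3);st("soft")
r.clamp(70);r.pause(.3);st("firm");toe("after")
```

```text
before foot+x [3.7491 0.6246] foot-x(bottom edge) [3.7148 0.5916] plate+x [2.2912 0.6469]
toe y [0.6037 0.153  0.036 ]
 t 14.09 [0.6029 0.2369 0.1192] F [ -1.8 -11.2  12.9] M [-1.62  0.37 -0.02] w 0.0072 gf 74.0
soft t 14.61 [0.6029 0.2369 0.1192] F [ -2.6 -12.   12.1] M [-1.6   0.28  0.1 ] w 0.0073 gf 74.0
firm t 15.12 [0.6029 0.2369 0.1192] F [ -2.3 -11.   13.4] M [-1.61  0.37  0.  ] w 0.0073 gf 74.0
after foot+x [3.6354 0.6246] foot-x(bottom edge) [3.7591 0.5916] plate+x [1.6264 0.6472]
toe y [0.6037 0.153  0.036 ]
```

Run:
```python
from h import *
from scipy.spatial.transform import Rotation as Ro
p=np.load("p.npy");R=tool(3.4)
print("tilt err deg (world)",np.degrees(Ro.from_matrix(np.array(r.get_state()["eef_rot"])@R.T).as_rotvec()).round(2))
ax=R[:,1]*np.sign(R[0,1]) # ~ +x world, + rotation: top leans to -y, toe goes down
piv=at((.6012,.2549,.02),3.4,(0,0,0))
for a in (.5,1,.5,0,-.5,0):
    Q=Ro.from_rotvec(np.radians(a)*ax).as_matrix()
    r.move_straight(piv+Q@(p-piv),Q@R,feed=.02);r.pause(.15);s=st(a)
    print("   ",np.degrees(Ro.from_matrix(np.array(s["eef_rot"])@R.T).as_rotvec()).round(2))
```

```text
tilt err deg (world) [-0.15 -0.1  -0.03]
0.5 t 15.57 [0.603  0.2369 0.1192] F [-1.5 -7.2 12.1] M [-1.72  0.37  0.03] w 0.0071 gf 73.9
    [ 0.41 -0.11  0.01]
1 t 15.97 [0.6031 0.2371 0.1191] F [-2.4 -3.6 13.3] M [-0.94  0.34 -0.02] w 0.0071 gf 73.9
    [ 1.01 -0.1   0.01]
0.5 t 16.38 [0.6031 0.2371 0.1192] F [-1.7 -8.3 11.9] M [-0.85  0.34  0.02] w 0.007 gf 73.9
    [ 0.46 -0.11 -0.03]
0 t 16.77 [0.6031 0.2372 0.1193] F [ -0.3 -10.2  12.6] M [-1.31  0.31  0.02] w 0.0074 gf 73.8
    [-0.11 -0.13 -0.03]
-0.5 t 17.18 [0.6031 0.2373 0.1195] F [ -1.1 -12.8  13.2] M [-1.76  0.29  0.06] w 0.0073 gf 73.9
    [-0.68 -0.15 -0.04]
0 t 17.57 [0.6032 0.2374 0.1194] F [-1.  -8.3 13.1] M [-1.83  0.28  0.03] w 0.0073 gf 73.9
    [-0.12 -0.16 -0.  ]
```

Run:
```python
from h import *
import cv2
from scipy.spatial.transform import Rotation as Ro
p=np.load("p.npy");R=tool(3.4);ax=R[:,1]*np.sign(R[0,1]);u=np.array([-np.sin(np.radians(3.4)),np.cos(np.radians(3.4)),0])
piv=at((.6012,.2549,.02),3.4,(0,0,0))
for a,k in ((1.2,.0015),(.6,.0008),(.6,.0008)):
    Q=Ro.from_rotvec(np.radians(a)*ax).as_matrix()
    r.move_straight(piv+Q@(p-piv)+u*k,Q@R,feed=.02);r.pause(.2);st(a)
d=vision.capture("side");e=vision.capture("top");G=e["frame"][:,:,0].astype(float)
print("toe col",[188+int(np.diff(G[k,188:200]).argmax()) for k in range(176,186)])
cv2.imwrite("pics/fin.png",np.hstack([cv2.resize(d["frame"][200:300,185:260,::-1],None,fx=5.3,fy=5.3,interpolation=2),cv2.resize(e["frame"][140:220,130:226,::-1],None,fx=4.1,fy=6.625,interpolation=2)]))
```

```text
1.2 t 18.02 [0.6032 0.2373 0.1193] F [-1.1 -7.6 13.9] M [-1.66  0.42  0.  ] w 0.0072 gf 74.2
0.6 t 18.48 [0.6031 0.2378 0.1194] F [-1.3 -6.9 13. ] M [-1.25  0.37  0.02] w 0.0069 gf 74.0
0.6 t 18.93 [0.6032 0.2377 0.1194] F [-1.  -7.2 13.6] M [-1.28  0.36  0.01] w 0.0072 gf 74.0
toe col [195, 195, 195, 195, 195, 195, 195, 195, 195, 195]
```

View pics/fin.png

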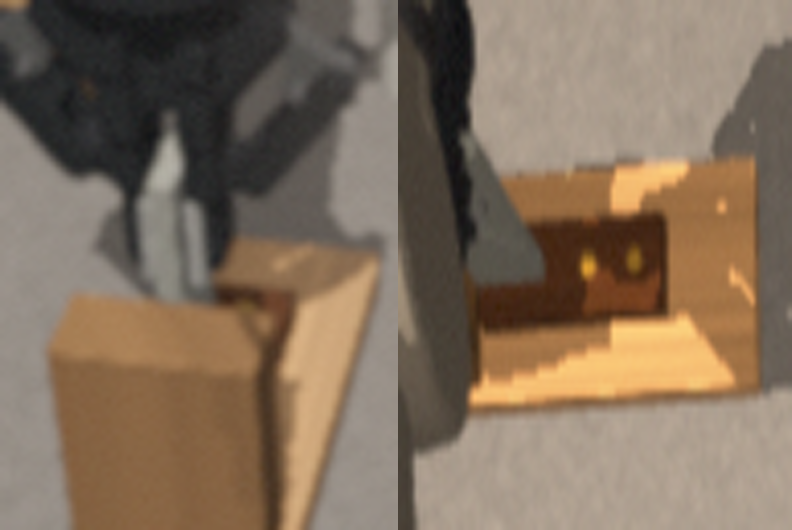

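Run:
```python
from h import *
d=vision.capture("top");G=d["frame"][:,:,0].astype(float)
def ray(u,v,z):
    q=np.linalg.inv(d["K"])@[u,v,1];w=d["R"].T@q;o=-d["R"].T@d["t"];return o+w*(z-o[2])/w[2]
def e(v,a,b,s):
    g=np.clip(s*np.diff(G[v,a:b]),0,None);k=g.argmax();ks=np.arange(k-1,k+2);return a+.5+np.average(ks,weights=g[ks]+1e-6)
t=np.mean([e(v,190,200,1) for v in range(176,186)]);pl=np.mean([e(v,211,221,-1) for v in range(176,186)])
print(t,pl,"toe to plate end mm",1000*(ray(t,181,.036)-ray(pl,181,.02))[1])
st()
```

```text
195.26387141854684 216.4095674785507 toe to plate end mm 44.768712350689356
 t 19.07 [0.6032 0.2378 0.1194] F [-1.1 -7.  13.1] M [-1.21  0.38  0.02] w 0.0072 gf 74.0
```

Run:
```python
from h import *
def load(n):
    d=np.load(n) if n else vision.capture("top");return d,d["frame"][:,:,0].astype(float)
def ray(d,u,v,z):
    q=np.linalg.inv(d["K"])@[u,v,1];w=d["R"].T@q;o=-d["R"].T@d["t"];return o+w*(z-o[2])/w[2]
def e(G,v,a,b,s):
    g=np.clip(s*np.diff(G[v,a:b]),0,None);k=g.argmax();ks=np.arange(max(k-1,0),min(k+2,len(g)));return a+.5+np.average(ks,weights=g[ks]+1e-6)
for n,a,b,z in(("cam_top2.npz",199,213,.0325),("cam_top3.npz",189,201,.02),(None,189,201,.02)):
    d,G=load(n);t=np.mean([e(G,v,a,b,1) for v in range(176,186)])
    print(n,t.round(2),"toe y (bottom edge)",ray(d,t,181,z)[1].round(4))
d0=np.load("cam_top.npz");F=d0["frame"]
print("plate end",F[181,210:222].tolist());print("now toe",d["frame"][181,190:200].tolist());print("pre toe",np.load("cam_top2.npz")["frame"][181,200:212].tolist())
for z in(0,.02):print("plate end y",z,[ray(d0,u,181,z)[1].round(4) for u in(216,217,218)])
print("post base row 181",F[181,143:157].sum(1).tolist(),[ray(d0,u,181,.02)[1].round(4) for u in(149,150,151)])
print("post top",F[170,130:145].sum(1).tolist(),[ray(d0,u,170,.12)[1].round(4) for u in(137,138,139)])
```

```text
cam_top2.npz 206.49 toe y (bottom edge) 0.1269
cam_top3.npz 194.52 toe y (bottom edge) 0.1558
None 195.26 toe y (bottom edge) 0.1541
plate end [[236, 174, 105], [235, 174, 104], [237, 174, 105], [237, 174, 106], [237, 173, 105], [237, 178, 107], [228, 174, 105], [131, 98, 62], [94, 80, 67], [89, 83, 72], [90, 83, 75], [92, 85, 77]]
now toe [[74, 43, 18], [88, 48, 22], [95, 53, 27], [108, 58, 27], [73, 42, 23], [97, 64, 37], [163, 115, 72], [169, 119, 73], [167, 117, 70], [169, 120, 72]]
pre toe [[113, 62, 29], [115, 63, 30], [115, 63, 33], [115, 64, 34], [117, 64, 31], [115, 64, 34], [91, 57, 35], [162, 114, 69], [166, 116, 72], [166, 116, 71], [169, 119, 73], [168, 117, 72]]
plate end y 0 [np.float64(0.1101), np.float64(0.1078), np.float64(0.1055)]
plate end y 0.02 [np.float64(0.1074), np.float64(0.1052), np.float64(0.1029)]
post base row 181 [141, 127, 137, 148, 146, 146, 166, 241, 302, 303, 300, 306, 310, 306] [np.float64(0.2582), np.float64(0.256), np.float64(0.2537)]
post top [339, 337, 339, 339, 335, 326, 322, 304, 154, 143, 148, 144, 138, 143, 139] [np.float64(0.2567), np.float64(0.2546), np.float64(0.2526)]
```

The toe edge moved back about 1.7 mm while the TCP went forward, so my wiggling pitched the square slightly. I'll unload it, release so it settles flat, regrip, and press it in without rotating the tool.

```bash
cat > toe.py <<'E'
from h import *
def toe(n):
    d=vision.capture("top");G=d["frame"][:,:,0].astype(float);L=[]
    for v in range(176,186):
        g=np.clip(np.diff(G[v,189:201]),0,None);k=g.argmax();ks=np.arange(max(k-1,0),min(k+2,11));L.append(189.5+np.average(ks,weights=g[ks]+1e-6))
    u=np.mean(L);q=np.linalg.inv(d["K"])@[u,181,1];w=d["R"].T@q;o=-d["R"].T@d["t"]
    print(n,"toe col",u.round(2),"y",(o+w*(.02-o[2])/w[2])[1].round(4));return d
E
python3 - <<'E'
from toe import *
R=tool(3.4);u=np.array([-np.sin(np.radians(3.4)),np.cos(np.radians(3.4)),0])
p=np.array(r.get_state()["position"])-u*.0005
r.move_straight(p,R,feed=.02);st("unload");toe("unload")
r.ungrasp();r.pause(.3);F0=st("open")["force"];toe("open")
p[2]=.1192;r.move_straight(p,R,feed=.02)
r.clamp(70);r.pause(.2);st("regrip");toe("regrip")
for i in range(12):
    p=p+u*.0005;r.move_straight(p,feed=.02);f=r.get_state()["force"]-F0
    if -f@u>5: break
st(f"fwd {i}");toe("fwd")
p[2]-=.001;r.move_straight(p,feed=.02);r.pause(.2);st("press");toe("press");np.save("p.npy",p)
E
```

```text
unload t 19.4 [0.6031 0.2376 0.1195] F [-1.  -3.   4.9] M [-0.33  0.23  0.02] w 0.0069 gf 72.8
unload toe col 195.45 y 0.1537
open t 20.48 [0.6032 0.2372 0.1194] F [ 0.3 -0.1 -0.1] M [-0.   -0.04  0.01] w 0.0852 gf 0.0
open toe col 195.82 y 0.1529
regrip t 21.68 [0.6033 0.2374 0.1193] F [0.2 1.3 1. ] M [ 0.18  0.02 -0.02] w 0.0075 gf 68.5
regrip toe col 195.76 y 0.153
fwd 7 t 23.73 [0.6031 0.2404 0.1194] F [-0.6 -6.1  6.4] M [-1.42 -0.02  0.  ] w 0.0072 gf 69.3
fwd toe col 194.76 y 0.1552
press t 24.23 [0.6033 0.2404 0.1193] F [-1.5 -6.2 10.6] M [-1.52  0.35  0.02] w 0.0072 gf 70.0
press toe col 194.77 y 0.1552
```

Run:
```python
from toe import *
s=st("final");print(s["eef_rot"]-tool(3.4) if 0 else "")
print(r.finish_job())
```

```text
final t 24.27 [0.6033 0.2404 0.1193] F [-0.3 -7.3 10.8] M [-1.58  0.25 -0.03] w 0.0071 gf 70.0

the job is handed in; nothing more can be done
None
```

I handed the job in at about 24 s: the square is pressed into the free joint's inside corner, still gripped, with about 7 N against the post and 11 N on the plate; its toe measured within about 1 mm of a flush fit, though no camera view showed the blade–post contact directly.

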